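# Find the flush release and open the ticket printer

## Robot

A 6-joint arm with a two-finger parallel gripper is mounted at the origin on the work surface. World frame = base frame: x ahead of the robot, y to its left, z up, the work surface at z = 0. Lengths are in m, angles in rad, forces in N, time in s.
With the tool pointing down it reaches from about 0.375 to 0.975 m from the base axis. Payload 3.8 kg.
Tool frame: the origin (TCP) lies on the front face of the gripper's body, between the roots of the fingers; the fingertips stand 73 mm ahead of it and the grasp point (between the pads) lies robot.tcp_to_grasp ahead of it (robot.tcp_to_grasp is the distance from the TCP to the grasp point, in m); z points along the fingers, y is the line along which they close (so a half turn about z gives the same grasp; the last joint's range is limited). The gripper opens to 85 mm and grips with 20 to 120 N. Pads are 22 mm wide; open, the fingers measure 114 mm over their backs; the gripper's body (76 mm by 85 mm) begins 54 mm behind the grasp point. The pads swing forward as they close: fully open they stand 13 mm farther back than shut.
Start: joints at [1.119, 0.264, 1.604, -0, 1.274, -0.037], TCP at [0.272, 0.618, 0.304] pointing down, gripper open.
Joint ranges: [-2.63, 2.63], [-0.94, 2.18], [0.31, 2.57], [-1.31, 4.45], [0, 2.66], [-2.55, 2.55]. Speed limits (rad/s): [2.57, 2.57, 3.14, 3.14, 3.14, 3.14].

## Interface

Orientations are given as a 3x3 rotation matrix whose columns are the frame's x, y, z axes.
In Python, from bench import robot gives the robot as it stands.
- The arm moves only by the shell command python3 -m creep 'ROWS' [FORCE]. ROWS is JSON, a list of rows, each a list of 3 entries, a list of its own where there are three numbers: the shift along the tool's x, y, z in cm, then the turn, a rotation vector about the tool's x, y, z in rad, then the finger opening in cm, from 0 to 8.54. A call has 1 to 20 rows; each row shifts and turns the commanded pose from where the row before left it, along the tool's axes as they then stand; what a row does not reach is not made up. A row lasts 1/12 s, in which the tool goes at most 41.7 mm and 7.16 degrees, less where a joint would pass 70% of its speed; a pose out of reach is approached as far as the arm can. A call is refused whole if a number of a shift passes 4.17 or a number of a turn 0.125, either way. A call with a gripper value outside its range is refused whole. The fingers move at their own pace and stop on an object; FORCE is the grip in N (left out, the last holds). Time passes only in rows, so rows that do not move let the fingers close. It gives the time, the measured TCP pose, the force, the opening and the grip force at its end, in the units of the state.
- robot.get_state(): the state, without advancing time (a new reading comes with each control period).
- robot.snapshot(name): name is "scene" or "top" or "wrist"; returns (picture, depth): 384x512x3 uint8, blue, green, red; 384x512 float32, m along the optical axis (not along the pixel's ray), 0 where there is no reading.
- robot.camera_params(name): a dict with "fx", "fy", "cx", "cy" (pixels), "rvec" (rotation vector, rad) and "tvec" (3), from world to camera coordinates, as OpenCV has them. Camera axes: x right, y down, z forward; pixel columns grow to the right and rows downward; lengths in m; the calibration is good to about 2 mm. A picture is of the moment at which its call begins: read the wrist's pose just before it. camera_params takes no time and is no camera call; for the wrist camera it gives the pose at the moment of the call.
- robot.finish_job(): hands the job in; it is judged then, once.
The state is a dict: "time_s": time; "joint_pos": joint angles; "joint_velocities": joint speeds; "joint_efforts": joint torques, N m; "tcp_pos": TCP position; "tcp_rot": TCP orientation; "wrist_force": force on the tool from outside, world axes, zero at the start; "wrist_torque": the same for the moment, N m; "opening": finger opening in m; "grip_force": force on a finger pad.
Only numpy, scipy, OpenCV 4.12 (cv2) and the standard library are available. Lean on these libraries where they do the work, as an engineer would, in place of code of your own. Each camera call takes 0.05 s, during which the arm holds its last target. There are 200 camera calls.

## Task

The ticket printer on the bagel counter has run out of paper. Feel along the plain strip on its front deck for the flush cover release and press it in with a fingertip so that the cover springs up, then push the cover back until it is fully open, past upright, and take the hand away. Be gentle, pick nothing up, and leave the spare roll, the jar and the shaker standing where they are.

Things in the scene. Friction and masses are not known exactly. Their poses are not given: they have to be found in the camera images.
- printer: grey plastic counter printer for paper rolls, 220 mm deep (its x), 190 mm wide (its y), 147 mm high, fixed to the counter. Origin: centre of its underside; x points from its front (robot's side) to its back, z up. The front 55 mm of its top is a flat deck, the hinged cover takes the rest. No button shows on the deck but the flush release in its strip.
- deck_mid (a point): centre of the plain flat strip on the deck, on its surface: 82.5 mm in front of the printer's centre, 140.5 mm above the counter; axes as the printer's. Strip 55 mm deep (x), 89 mm long (y), between deck cheeks 1.5 mm higher. The release lies midway across it (x), its centre up to 24 mm to either side of this point (y), place not given: feel for it or see it.
- release (a joint): travel of the release button, m: 0 out, 0.005 fully in. Same grey plastic as the strip, 36 mm (x) by 38 mm (y), thin dark seam, top 2 mm below the strip. Solid strip stops a finger; here it sinks in. Gives from 1.6 N, about 6 N fully in, springs back when let go. The catch frees the cover at about 0.003.
- cover (a joint): angle of the printer's cover, rad: 0 shut (latched), 1.8 fully back against its stop. When unlatched it rises by itself within 2 s to about 1.0 to 1.3; a stiff hinge then keeps it where it is left; swinging it on takes about 1 N at its edge.
- cover_hinge (a point): hinge line of the cover, middle of its length: 100 mm behind the printer's centre, 120 mm above the counter; the hinge runs along the printer's y. The cover is a shallow shell, 155 mm from hinge to front edge, 190 mm wide, its top plate 27 mm above the hinge when shut, with side skirts and an 18 mm front lip.
- cover_edge (a point): top front edge of the cover, middle of its width; it moves with the cover: 152 mm in front of and 27 mm above the hinge when shut.
- spare_roll: new roll of paper standing on end beside the printer (right side), 84 mm diameter, 112 mm high; origin at the centre of its underside. Leave it.
- clip_jar: clip-top glass jar, 90 mm diameter, 116 mm high, beside the printer (left side); origin at the centre of its underside. Leave it.
- seed_shaker: metal shaker, 70 mm diameter, 99 mm high, left of the printer's front; origin at the centre of its underside. Leave it.
Mind the look-alikes: they are no part of the job. What is shaped like the spare_roll but purple is not meant. What is shaped like the clip_jar but blue is not meant.

How it is judged:
On the way, in this order (a step that is already met when the one before it is completed fails the run):
1. the release is pressed in by at least 2.5 mm while the cover is still down (value of joint release above 0.0025 m and value of joint cover below 0.4 rad).
2. the cover is pushed back past upright (over 1.62 rad) (value of joint cover above 1.62 rad), for 0.2 s.
At the end, for the whole second after the job is handed in: The cover stands open past upright (over 1.62 rad of 1.8) and at rest, the release is out again (within 1 mm), and the roll, jar and shaker stand upright within 20 mm of where they were (value of joint cover above 1.62 rad and velocity of joint cover between -0.05 and 0.05 rad/s and value of joint release below 0.001 m and distance of each of spare_roll, clip_jar, seed_shaker from where it was at the start of the episode below 0.02 m and angle between each of spare_roll, clip_jar, seed_shaker's own z axis and vertical below 0.1 rad); the robot touches nothing.
It fails at once if anything is squeezed, gripped or pressed with more than 60 N (contact force between the fingers and anything else above 60 N).
It fails at once if the spare roll is gripped or pushed with more than 15 N, lifted, knocked over or shifted by more than 20 mm (distance of spare_roll from where it was at the start of the episode above 0.02 m or angle between spare_roll's own z axis and vertical above 0.35 rad or contact force between the fingers and spare_roll above 15 N).
It fails at once if the jar is gripped or pushed with more than 15 N, lifted, knocked over or shifted by more than 20 mm (distance of clip_jar from where it was at the start of the episode above 0.02 m or angle between clip_jar's own z axis and vertical above 0.35 rad or contact force between the fingers and clip_jar above 15 N).
It fails at once if the shaker is gripped or pushed with more than 15 N, lifted, knocked over or shifted by more than 20 mm (distance of seed_shaker from where it was at the start of the episode above 0.02 m or angle between seed_shaker's own z axis and vertical above 0.35 rad or contact force between the fingers and seed_shaker above 15 N).
It also fails if it takes over 54 s, if anything falls off the work surface, if the arm or the gripper's body presses on something with over 40 N, if the wrist force passes 120 N, or if a joint passes its speed limit or range.

## Working session

There is one attempt and no reset: what is moved stays moved. The work goes in short steps, Python scripts to look and compute and a shell command to move; the robot and the scene stay as the last step left them, time stands still between calls to the robot, and variables do not carry over. Pictures are saved under pics/ and viewed, at most 10 in all, crops included, and the job is handed in when it is done.

```bash
ls; mkdir -p pics; python3 - <<'E'
from bench import robot
import cv2, numpy as np
s=robot.get_state(); print({k:np.round(v,3).tolist() for k,v in s.items()}, robot.tcp_to_grasp)
ims=[]
for n in("scene","top"):
    im,d=robot.snapshot(n); np.save(f"pics/{n}_d.npy",d); cv2.imwrite(f"pics/{n}.png",im); ims.append(im)
    p=robot.camera_params(n); print(n,{k:np.round(v,4).tolist() for k,v in p.items()})
cv2.imwrite("pics/a.png",cv2.resize(np.vstack(ims),(400*1,600)))
E
```

```text
pics
{'time_s': 0.0, 'joint_pos': [1.119, 0.265, 1.605, -0.0, 1.274, -0.037], 'joint_velocities': [0.0, -0.002, 0.0, 0.001, -0.002, 0.001], 'joint_efforts': [-0.0, -51.511, -36.732, -0.0, 0.013, -0.0], 'tcp_pos': [0.272, 0.617, 0.303], 'tcp_rot': [[-0.915, 0.403, -0.001], [0.403, 0.915, -0.002], [0.0, -0.002, -1.0]], 'wrist_force': [-0.509, 0.324, 0.214], 'wrist_torque': [-0.008, 0.026, -0.136], 'grip_force': 0.0, 'opening': 0.085} 0.0539
scene {'fx': 374.7865, 'fy': 374.7865, 'cx': 253.7101, 'cy': 193.3398, 'rvec': [1.7737, 1.973, -0.6644], 'tvec': [0.0845, -0.3572, 1.3654]}
top {'fx': 388.111, 'fy': 388.111, 'cx': 256.5572, 'cy': 192.8813, 'rvec': [2.1651, -2.1069, 0.1959], 'tvec': [-0.032, 0.5636, 0.995]}
```

View pics/top.png

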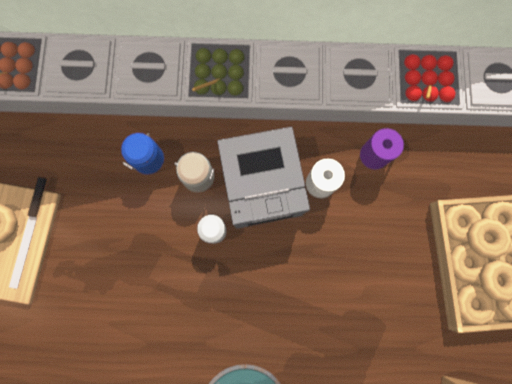

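View pics/scene.png

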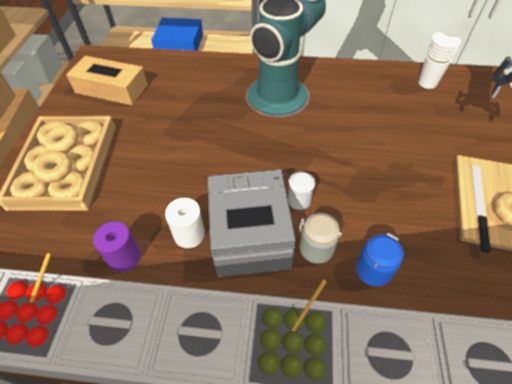

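The top view shows the printer at about (263,176) with its deck in front at (270,208). A faint square seam at about (274,205) is the likely release. The white roll is at (326,177), the clear jar at (195,170) and the shaker at (211,229). The look-alikes are the purple roll at (383,147) and the blue jar at (143,152). Next I'll measure these positions and check the seam in a close crop.

```bash
cat > h.py <<'E'
import cv2, numpy as np
from bench import robot
def cam(n):
    p=robot.camera_params(n); K=np.array([[p['fx'],0,p['cx']],[0,p['fy'],p['cy']],[0,0,1]])
    return K,cv2.Rodrigues(np.array(p['rvec'],float))[0],np.array(p['tvec'],float).ravel()
def cloud(n,d,c=None):
    K,R,t=c or cam(n); v,u=np.mgrid[:384,:512]
    P=np.stack([(u-K[0,2])/K[0,0]*d,(v-K[1,2])/K[1,1]*d,d],-1)
    return (P-t)@R
def onplane(n,u,v,z,c=None):
    K,R,t=c or cam(n); r=R.T@np.linalg.inv(K)@np.array([u,v,1.]); o=-R.T@t
    return o+r*(z-o[2])/r[2]
E
python3 - <<'E'
from h import *
for n,(u0,u1,v0,v1) in dict(top=(215,312,125,228),scene=(205,297,165,275)).items():
    d=np.load(f"pics/{n}_d.npy"); P=cloud(n,d)
    if n=="top":
        for nm,(u,v) in dict(roll=(332,172),jar=(195,167),shaker=(211,228)).items(): print(nm,P[v,u].round(3))
    Q=P[v0:v1,u0:u1].reshape(-1,3); Q=Q[(d[v0:v1,u0:u1].ravel()>0)&(Q[:,2]>.132)&(Q[:,2]<.16)]
    r=cv2.minAreaRect((Q[:,:2]*1000).astype(np.float32)); print(n,len(Q),r,cv2.boxPoints(r).round(0).tolist(),np.percentile(Q[:,2],[5,25,50,75,95]).round(4))
for u,v in((232,222),(308,208),(274,205)): print(u,v,onplane("top",u,v,.14).round(4))
im=cv2.imread("pics/top.png")[180:230,220:320]
cv2.imwrite("pics/deck.png",cv2.resize(im,None,fx=8,fy=8,interpolation=cv2.INTER_CUBIC))
E
```

```text
roll [ 0.613 -0.208  0.109]
jar [0.615 0.142 0.116]
shaker [0.463 0.096 0.097]
top 6491 ((595.613037109375, -29.748023986816406), (213.99998474121094, 190.08926391601562), 12.5824556350708) [[470.0, 40.0], [512.0, -146.0], [721.0, -99.0], [679.0, 86.0]] [0.14   0.1442 0.1473 0.1487 0.1506]
scene 5939 ((593.0281982421875, -29.840232849121094), (217.13893127441406, 190.08853149414062), 12.54015064239502) [[466.0, 39.0], [508.0, -146.0], [720.0, -99.0], [678.0, 87.0]] [0.1395 0.1447 0.1469 0.1481 0.1496]
232 222 [0.4752 0.0416 0.14  ]
308 208 [ 0.5145 -0.1423  0.14  ]
274 205 [ 0.5196 -0.0592  0.14  ]
```

View pics/deck.png

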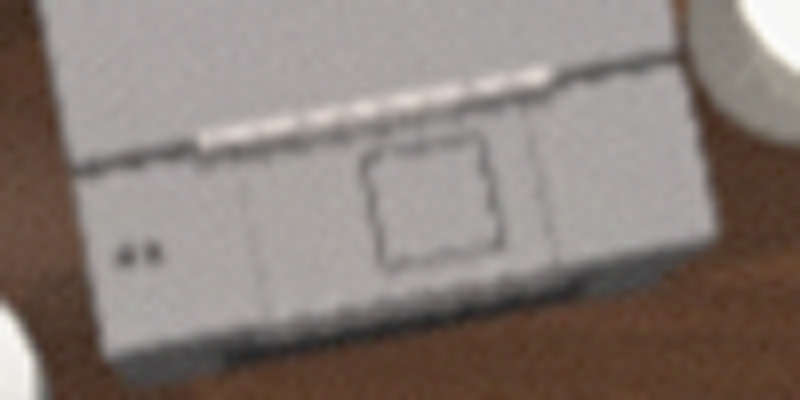

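The crop shows a square seam centred at about (433,202), which is (274,205) in the full image. It is a 36–38 mm square on the strip, so this is the release. It lies about 12 mm to the right of deck_mid, near (0.517,-0.060). The printer is at (0.593,-0.030) with a yaw of 0.219.

Next I'll line up the closed fingers with the printer's x axis.

```bash
python3 -m creep '[[[0,0,0],[0,0,0.1165],0],[[0,0,0],[0,0,0.1165],0],[[0,0,0],[0,0,0.1165],0],[[0,0,0],[0,0,0.1165],0],[[0,0,0],[0,0,0.1165],0],[[0,0,0],[0,0,0.1165],0],[[0,0,0],[0,0,0.1165],0],[[0,0,0],[0,0,0.1165],0]]' 20
```

```text
time_s: 0.77
tcp_pos: [0.2719, 0.6174, 0.3031]
tcp_rot: [[-0.216, 0.976, -0.001], [0.976, 0.216, -0.001], [-0.001, -0.001, -1.0]]
wrist_force: [0.2, 0.6, 0.7]
opening: 0.0
grip_force: 0.0
```

```bash
python3 -m creep '[[[-3.96,0.4,0],[0,0,0],0],[[-3.96,0.4,0],[0,0,0],0],[[-3.96,0.4,0],[0,0,0],0],[[-3.96,0.4,0],[0,0,0],0],[[-3.96,0.4,0],[0,0,0],0],[[-3.96,0.4,0],[0,0,0],0],[[-3.96,0.4,0],[0,0,0],0],[[-3.96,0.4,0],[0,0,0],0],[[-3.96,0.4,0],[0,0,0],0],[[-3.96,0.4,0],[0,0,0],0],[[-3.96,0.4,0],[0,0,0],0],[[-3.96,0.4,0],[0,0,0],0],[[-3.96,0.4,0],[0,0,0],0],[[-3.96,0.4,0],[0,0,0],0],[[-3.96,0.4,0],[0,0,0],0],[[-3.96,0.4,0],[0,0,0],0],[[-3.96,0.4,0],[0,0,0],0],[[0,0,0],[0,0,0],0]]'
```

```text
time_s: 2.27
tcp_pos: [0.4892, -0.0294, 0.3037]
tcp_rot: [[-0.217, 0.976, 0.001], [0.976, 0.217, -0.003], [-0.004, 0.0, -1.0]]
wrist_force: [-0.4, 0.2, 0.2]
opening: -0.0003
grip_force: 0.0
```

```bash
python3 -m creep '[[[-1.8,0.1,0],[0,0,0],0],[[-1.8,0,0],[0,0,0],0],[[0,0,0],[-0.125,0,0],0],[[0,0,0],[-0.125,0,0],0],[[0,0,0],[-0.125,0,0],0],[[0,0,0],[0,0,0],0]]'; python3 - <<'E'
from h import *
c=cam("wrist"); im,d=robot.snapshot("wrist"); cv2.imwrite("pics/w1.png",im); np.savez("pics/w1.npz",d=d,K=c[0],R=c[1],t=c[2])
print((-c[1].T@c[2]).round(3))
E
```

```text
time_s: 2.77
tcp_pos: [0.493, -0.058, 0.3005]
tcp_rot: [[-0.22, 0.909, 0.355], [0.975, 0.204, 0.083], [0.003, 0.365, -0.931]]
wrist_force: [-1.0, 0.5, -0.8]
opening: 0.0
grip_force: 0.0
[0.453 0.005 0.367]
```

View pics/w1.png

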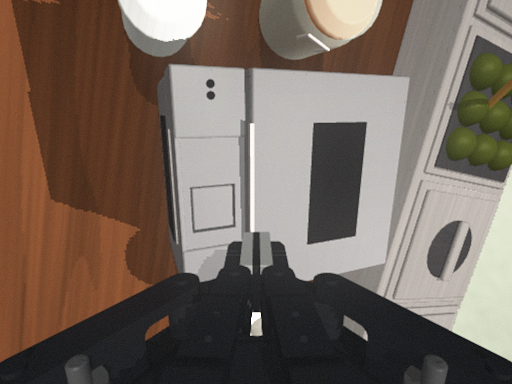

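The wrist view shows the release seam at (213,207) between the strip ends at v≈137 and v≈243. The closed fingertips are at (257,235), pointing at the strip's rear.

```bash
python3 - <<'E'
from h import *
f=np.load("pics/w1.npz"); c=(f['K'],f['R'],f['t']); P=cloud("wrist",f['d'],c)
for u,v in((213,207),(211,160),(190,187),(191,231),(234,184),(235,227),(177,138),(244,136),(186,249),(240,240)): print(u,v,onplane("",u,v,.1405,c).round(4),P[v,u].round(4))
s=robot.get_state();R=np.array(s['tcp_rot']);p=np.array(s['tcp_pos'])
print(p.round(4), [(p+R@np.array([0,y,.073])).round(4) for y in(-.0145,0,.0145)])
for u,v in((250,250),(262,250),(248,240),(268,240)): print(u,v,(R.T@(P[v,u]-p)).round(4))
E
```

```text
213 207 [ 0.5199 -0.057   0.1405] [ 0.5203 -0.0573  0.1391]
211 160 [ 0.5115 -0.0196  0.1405] [ 0.5112 -0.0195  0.1415]
190 187 [ 0.4989 -0.0429  0.1405] [ 0.4991 -0.043   0.1398]
191 231 [ 0.5055 -0.0787  0.1405] [ 0.5054 -0.0785  0.1411]
234 184 [ 0.5338 -0.0359  0.1405] [ 0.5336 -0.0358  0.141 ]
235 227 [ 0.5421 -0.0725  0.1405] [ 0.5419 -0.0724  0.141 ]
177 138 [ 0.4837 -0.0078  0.1405] [ 0.4834 -0.0077  0.1425]
244 136 [0.5343 0.0035 0.1405] [0.5376 0.0034 0.1311]
186 249 [ 0.504  -0.0944  0.1405] [ 0.5039 -0.0942  0.1409]
240 240 [ 0.5491 -0.084   0.1405] [ 0.549  -0.0839  0.1407]
[ 0.494  -0.0582  0.3017] [array([ 0.5065, -0.0552,  0.2284]), array([ 0.5197, -0.0522,  0.2337]), array([ 0.5329, -0.0492,  0.2389])]
250 250 [ 0.0111 -0.0028  0.05  ]
262 250 [0.0119 0.0024 0.0483]
248 240 [ 0.0111 -0.0039  0.0606]
268 240 [0.0117 0.0055 0.0591]
```

```bash
python3 -m creep '[[[-0.13,-0.63,1.9],[0,0,0],0],[[-0.13,-0.63,1.9],[0,0,0],0],[[-0.13,-0.63,1.9],[0,0,0],0],[[-0.13,-0.63,1.9],[0,0,0],0],[[0,0,0],[0,0,0],0],[[0,0,0],[0,0,0],0]]'; python3 - <<'E'
from h import *
s=robot.get_state();R=np.array(s['tcp_rot']);p=np.array(s['tcp_pos'])
print(p.round(4), (p+R@np.array([0,-.009,.073])).round(4),s['wrist_force'])
E
```

```text
time_s: 3.32
tcp_pos: [0.5023, -0.0619, 0.2231]
tcp_rot: [[-0.223, 0.909, 0.353], [0.975, 0.207, 0.082], [0.002, 0.362, -0.932]]
wrist_force: [0.3, 0.9, 0.1]
opening: -0.0001
grip_force: 0.0
[ 0.5023 -0.0619  0.2231] [ 0.5199 -0.0578  0.1518] [0.2811478  0.85044941 0.10856722]
```

```bash
python3 -m creep '[[[0,-0.38,0.4],[0,0,0],0],[[0,-0.18,0.46],[0,0,0],0],[[0,-0.09,0.23],[0,0,0],0],[[0,0,0],[0,0,0],0],[[0,0,0],[0,0,0],0]]'; python3 -m creep '[[[0,-0.07,0.19],[0,0,0],0],[[0,0,0],[0,0,0],0],[[0,0,0],[0,0,0],0]]';  python3 -m creep '[[[0,-0.07,0.19],[0,0,0],0],[[0,0,0],[0,0,0],0],[[0,0,0],[0,0,0],0]]'
```

```text
time_s: 3.73
tcp_pos: [0.5003, -0.063, 0.2118]
tcp_rot: [[-0.222, 0.907, 0.357], [0.975, 0.207, 0.081], [-0.0, 0.367, -0.93]]
wrist_force: [-0.3, -0.7, -0.4]
opening: -0.0001
grip_force: 0.0
time_s: 3.98
tcp_pos: [0.5003, -0.063, 0.2095]
tcp_rot: [[-0.222, 0.907, 0.357], [0.975, 0.207, 0.081], [-0.0, 0.366, -0.93]]
wrist_force: [0.1, -0.5, 0.5]
opening: 0.0004
grip_force: 0.0
time_s: 4.23
tcp_pos: [0.5006, -0.0631, 0.2077]
tcp_rot: [[-0.222, 0.907, 0.358], [0.975, 0.207, 0.081], [-0.0, 0.367, -0.93]]
wrist_force: [-0.4, 0.2, 1.8]
opening: -0.0001
grip_force: 0.9
```

Fz has risen to 1.8 N, so the tip has probably made contact. I'll keep pressing in small steps.

```bash
for i in 1; do python3 -m creep '[[[0,-0.07,0.19],[0,0,0],0],[[0,0,0],[0,0,0],0],[[0,0,0],[0,0,0],0]]'; done;  python3 -m creep '[[[0,-0.04,0.1],[0,0,0],0],[[0,0,0],[0,0,0],0],[[0,0,0],[0,0,0],0]]'
```

```text
time_s: 4.48
tcp_pos: [0.5007, -0.0631, 0.2057]
tcp_rot: [[-0.222, 0.907, 0.358], [0.975, 0.207, 0.081], [-0.0, 0.367, -0.93]]
wrist_force: [-0.9, 0.3, 3.6]
opening: -0.0002
grip_force: 1.9
time_s: 4.73
tcp_pos: [0.5007, -0.063, 0.2046]
tcp_rot: [[-0.222, 0.907, 0.358], [0.975, 0.207, 0.081], [-0.0, 0.367, -0.93]]
wrist_force: [-0.3, -0.7, 4.5]
opening: -0.0
grip_force: 2.4
```

The force is rising at about 0.9 N/mm, which is the button's spring and puts its travel near 3.3 mm. I'll press slightly more, hold, and check the cover from the top camera.

```bash
python3 -m creep '[[[0,-0.03,0.08],[0,0,0],0],[[0,0,0],[0,0,0],0],[[0,0,0],[0,0,0],0],[[0,0,0],[0,0,0],0],[[0,0,0],[0,0,0],0],[[0,0,0],[0,0,0],0]]'; python3 - <<'E'
from h import *
im,d=robot.snapshot("scene"); cv2.imwrite("pics/s2.png",im)
P=cloud("scene",d); 
for Q in P[170:275:5,250]: print(Q.round(3))
E
```

```text
time_s: 5.23
tcp_pos: [0.5007, -0.063, 0.2038]
tcp_rot: [[-0.222, 0.907, 0.358], [0.975, 0.207, 0.081], [-0.0, 0.367, -0.93]]
wrist_force: [-1.6, -0.3, 5.6]
opening: -0.0002
grip_force: 2.7
[ 0.362 -0.056  0.   ]
[ 0.496 -0.037  0.142]
[ 0.51  -0.035  0.14 ]
[ 0.595 -0.023  0.23 ]
[ 0.603 -0.022  0.222]
[ 0.614 -0.021  0.218]
[ 0.622 -0.02   0.211]
[ 0.629 -0.019  0.201]
[ 0.638 -0.018  0.195]
[ 0.649 -0.017  0.191]
[ 0.658 -0.016  0.185]
[ 0.666 -0.015  0.177]
[ 0.675 -0.015  0.17 ]
[ 0.683 -0.014  0.162]
[ 0.692 -0.013  0.155]
[ 0.7   -0.012  0.148]
[ 0.709 -0.011  0.141]
[ 0.702 -0.013  0.103]
[ 0.705 -0.013  0.083]
[ 0.706 -0.014  0.059]
[ 0.706 -0.015  0.029]
```

View pics/s2.png

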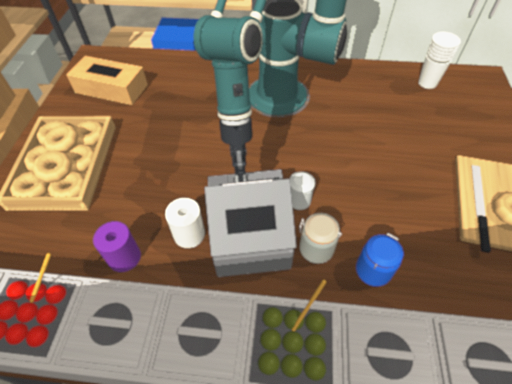

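The cover is unlatched and rising: its front edge is at z≈0.23, near pixel (250,185). I'll retract along the tool axis and wait for it to settle.

```bash
python3 -m creep '[[[0,0,-1],[0,0,0],0],[[0,0,-3],[0,0,0],0],[[0,0,-3],[0,0,0],0],[[0,0,-3],[0,0,0],0],[[0,0,0],[0,0,0],0],[[0,0,0],[0,0,0],0],[[0,0,0],[0,0,0],0],[[0,0,0],[0,0,0],0],[[0,0,0],[0,0,0],0],[[0,0,0],[0,0,0],0],[[0,0,0],[0,0,0],0],[[0,0,0],[0,0,0],0],[[0,0,0],[0,0,0],0],[[0,0,0],[0,0,0],0],[[0,0,0],[0,0,0],0],[[0,0,0],[0,0,0],0],[[0,0,0],[0,0,0],0],[[0,0,0],[0,0,0],0],[[0,0,0],[0,0,0],0],[[0,0,0],[0,0,0],0]]'; python3 - <<'E'
from h import *
o=np.array([.593,-.030]);a=.219
def loc(P): q=P[...,:2]-o; return np.stack([q[...,0]*np.cos(a)+q[...,1]*np.sin(a),-q[...,0]*np.sin(a)+q[...,1]*np.cos(a),P[...,2]],-1)
im,d=robot.snapshot("scene"); cv2.imwrite("pics/s3.png",im)
L=loc(cloud("scene",d)); m=(d>0)&(abs(L[...,1])<.07)&(L[...,2]>.16)&(L[...,0]>0)&(L[...,0]<.2)
Q=L[m]; h=np.polyfit(Q[:,2],Q[:,0],1); print(len(Q),Q.min(0).round(3),Q.max(0).round(3),"slope dx/dz",h, "angle",np.pi/2+np.arctan(h[0]))
s=robot.get_state();R=np.array(s['tcp_rot']);p=np.array(s['tcp_pos'])
print(loc(p),loc(p+R@np.array([0,0,.073])))
E
```

```text
time_s: 6.95
tcp_pos: [0.4647, -0.0711, 0.2965]
tcp_rot: [[-0.222, 0.907, 0.357], [0.975, 0.207, 0.081], [-0.0, 0.366, -0.93]]
wrist_force: [0.8, 0.2, -0.5]
opening: -0.0001
grip_force: 0.0
3592 [ 0.026 -0.07   0.16 ] [0.113 0.07  0.268] slope dx/dz [-0.65732906  0.21705766] angle 0.9892861128249485
[-0.1341653  -0.01221077  0.29648849] [-0.10742595 -0.0120804   0.22856213]
```

The cover rests at about 0.99 rad, with its lip near px = 0.026, z = 0.253. The tip is at px = -0.107, z = 0.229. I'll approach along the printer's +x, then push slowly.

```bash
python3 -m creep '[[[0,1.4,0.55],[0,0,0],0],[[0,1.4,0.55],[0,0,0],0],[[0,1.4,0.55],[0,0,0],0],[[0,1.4,0.55],[0,0,0],0],[[0,1.4,0.55],[0,0,0],0],[[0,1.4,0.55],[0,0,0],0],[[0,1.4,0.55],[0,0,0],0],[[0,0,0],[0,0,0],0]]'; python3 -m creep '[[[0,0.47,0.18],[0,0,0],0],[[0,0.47,0.18],[0,0,0],0],[[0,0.47,0.18],[0,0,0],0],[[0,0.47,0.18],[0,0,0],0],[[0,0.47,0.18],[0,0,0],0],[[0,0.47,0.18],[0,0,0],0],[[0,0.47,0.18],[0,0,0],0],[[0,0.47,0.18],[0,0,0],0]]'
```

```text
time_s: 7.67
tcp_pos: [0.5694, -0.0473, 0.2968]
tcp_rot: [[-0.223, 0.907, 0.358], [0.975, 0.207, 0.082], [-0.0, 0.368, -0.93]]
wrist_force: [0.2, 0.6, 0.2]
opening: -0.0
grip_force: 0.0
time_s: 8.33
tcp_pos: [0.607, -0.0386, 0.2969]
tcp_rot: [[-0.222, 0.907, 0.357], [0.975, 0.207, 0.081], [0.0, 0.366, -0.931]]
wrist_force: [-0.2, -0.0, -0.3]
opening: -0.0
grip_force: 0.2
```

```bash
python3 -m creep '[[[0,0.47,0.18],[0,0,0],0],[[0,0.47,0.18],[0,0,0],0],[[0,0.47,0.18],[0,0,0],0],[[0,0.47,0.18],[0,0,0],0],[[0,0.47,0.18],[0,0,0],0],[[0,0.47,0.18],[0,0,0],0],[[0,0.47,0.18],[0,0,0],0],[[0,0.47,0.18],[0,0,0],0]]'; python3 -m creep '[[[0,0.47,0.18],[0,0,0],0],[[0,0.47,0.18],[0,0,0],0],[[0,0.47,0.18],[0,0,0],0],[[0,0.47,0.18],[0,0,0],0],[[0,0.47,0.18],[0,0,0],0],[[0,0.47,0.18],[0,0,0],0],[[0,0,0],[0,0,0],0]]'; cat > ang.py <<'E'
from h import *
import sys
o=np.array([.593,-.030]);a=.219
def loc(P): q=P[...,:2]-o; return np.stack([q[...,0]*np.cos(a)+q[...,1]*np.sin(a),-q[...,0]*np.sin(a)+q[...,1]*np.cos(a),P[...,2]],-1)
im,d=robot.snapshot("scene"); cv2.imwrite(f"pics/{sys.argv[1]}.png",im)
L=loc(cloud("scene",d)); m=(d>0)&(abs(L[...,1])<.07)&(L[...,2]>.17)&(L[...,2]<.25)&(L[...,0]>.05)&(L[...,0]<.25)
Q=L[m]; h=np.polyfit(Q[:,2],Q[:,0],1); print(len(Q),"angle",np.pi/2+np.arctan(h[0]),h)
s=robot.get_state();R=np.array(s['tcp_rot']);p=np.array(s['tcp_pos'])
print(loc(p),loc(p+R@np.array([0,0,.073])))
E
python3 ang.py s4
```

```text
time_s: 9.0
tcp_pos: [0.6463, -0.0297, 0.2972]
tcp_rot: [[-0.222, 0.907, 0.357], [0.975, 0.207, 0.081], [-0.0, 0.366, -0.931]]
wrist_force: [0.1, -1.2, 0.4]
opening: 0.0
grip_force: 0.3
time_s: 9.58
tcp_pos: [0.6762, -0.0229, 0.2976]
tcp_rot: [[-0.222, 0.907, 0.358], [0.975, 0.207, 0.081], [-0.0, 0.367, -0.93]]
wrist_force: [-0.0, -1.2, 0.0]
opening: -0.0004
grip_force: 0.0
1116 angle 1.6400726355813657 [0.06938735 0.12348188]
[ 0.08243173 -0.01107357  0.29754426] [ 0.10918956 -0.01093469  0.22962519]
```

The cover is at about 1.64 rad. I'll push about 1.5 cm further, gently, for margin.

```bash
python3 -m creep '[[[0,0.28,0.11],[0,0,0],0],[[0,0.28,0.11],[0,0,0],0],[[0,0.28,0.11],[0,0,0],0],[[0,0.28,0.11],[0,0,0],0],[[0,0.28,0.11],[0,0,0],0],[[0,0,0],[0,0,0],0],[[0,0,0],[0,0,0],0],[[0,0,0],[0,0,0],0],[[0,0,0],[0,0,0],0]]'; python3 ang.py s5
```

```text
time_s: 10.38
tcp_pos: [0.6901, -0.0197, 0.2979]
tcp_rot: [[-0.222, 0.907, 0.358], [0.975, 0.207, 0.081], [-0.0, 0.367, -0.93]]
wrist_force: [0.7, 0.6, -0.3]
opening: -0.0001
grip_force: 0.2
853 angle 1.7313158922960918 [0.1619126  0.11386776]
[ 0.09701148 -0.01107761  0.29792954] [ 0.1237968  -0.01095703  0.23002128]
```

The cover is at about 1.73 rad. I'll withdraw straight back, then up.

```bash
python3 -m creep '[[[0,-0.47,-0.18],[0,0,0],0],[[0,-1.4,-0.55],[0,0,0],0],[[0,-1.9,-0.75],[0,0,0],0],[[0,-1.9,-0.75],[0,0,0],0],[[0,-1.9,-0.75],[0,0,0],0],[[0,-1.9,-0.75],[0,0,0],0],[[0,-1.9,-0.75],[0,0,0],0],[[0,-1.9,-0.75],[0,0,0],0],[[0,-1.9,-0.75],[0,0,0],0],[[0,0,-2],[0,0,0],0],[[0,0,-2],[0,0,0],0],[[0,0,-2],[0,0,0],0],[[0,0,0],[0,0,0],0],[[0,0,0],[0,0,0],0],[[0,0,0],[0,0,0],0]]'; python3 ang.py s6
```

```text
time_s: 11.68
tcp_pos: [0.5093, -0.0608, 0.3529]
tcp_rot: [[-0.222, 0.907, 0.357], [0.975, 0.207, 0.081], [0.0, 0.366, -0.931]]
wrist_force: [-0.1, 0.2, -0.4]
opening: -0.0002
grip_force: 0.0
840 angle 1.7454683496847698 [0.17647041 0.11102452]
[-0.08852103 -0.01171721  0.35219714] [-0.06188255 -0.01153373  0.28423128]
```

View pics/s6.png

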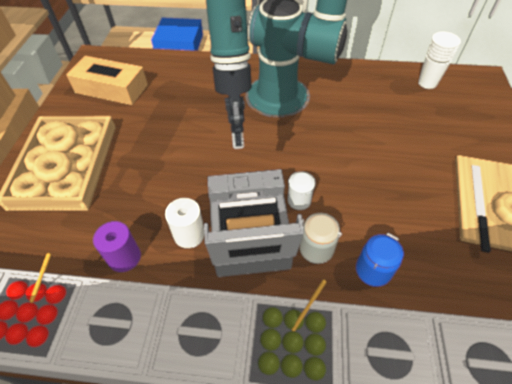

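The cover stands open past upright at about 1.74 rad, around (253,240). The roll (186,222), jar (320,238) and shaker (301,190) haven't moved, and the hand is clear at (238,140).

```bash
python3 -c "
from bench import robot
print(robot.finish_job())"
```

```text
the job is handed in; nothing more can be done
None
```

I pressed the release and pushed the cover back to about 1.74 rad, past upright. The hand is clear, the roll, jar and shaker look unmoved, and the job is handed in; the hand-in returned no verdict.

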